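# Lock the display carriage with a quick-release pin

### The job

Gently slide the display carriage home against its stop by its upright knob. Then take the quick-release pin with the red thumb button from the wooden rack, squeeze and hold its button in while you lower it through the holes of the yellow clevis and the carriage's tongue until its collar sits flush, without forcing it, and let go so that the button springs out and the pin locks. Leave the plain pin in the rack and the other things where they are.

Things in the scene. Friction and masses are not known exactly. Their poses are not given: they have to be found in the camera images.
- stand: fixed dark steel base plate, 150 x 410 x 12 mm, carrying clevis and carriage. Origin at table level under the clevis hole's nominal place, z up; plate from y = -60 to +350 mm. The carriage slides along its y
- clevis_mark (a point): top of the upper lug of the yellow clevis, 86 mm above the stand's origin, axes as the stand's: NOMINAL place of the 16 mm round vertical hole (2 mm chamfer) through both lugs. The clevis is bolted through slots in the stand: the hole truly lies up to 16 mm either way along the stand's x from here (y is true), unmeasured: look or feel for it. It does not yield when pushed
- clevis_foot (a point): point on the stand under the mark, 12 mm above the table. Two lugs over it, each 64 mm (x) x 58 mm (y) x 12 mm: upper with top at 86 mm, lower from 46 to 58 mm above the table, joined by a wall at y = -32 to -42 mm
- carriage (a joint): carriage travel, m: 0 = home at its hard stop, grows along the stand's +y, to 0.085. 2.5 N friction, stays where left. Its steel tongue (60 to 72 mm above the table) goes between the lugs, with a slot 54 mm (x) x 16 mm (y), in line with the hole at 0.002: at the stop it is 2 mm too far and the pin's tapered nose draws it back
- slide_knob (a point): top centre of the carriage's upright post, 121 mm above the table: black cap 20 mm across, 12 mm tall, on a 16 mm steel post rising from the black stone slab (150 x 170 mm, top at 75 mm). Axes as the stand's; at the stop it is at stand (0, 110) mm. A red stone bowl fixed on the slab (94 mm across, top at 126 mm) is centred 98 mm further along +y
- pin: loose quick-release pin, 0.19 kg, upright in one of the two rack holes. Origin on its axis at the underside of the steel collar (36 mm across, 5 mm thick), z up. Black handle 22 mm in x, y = -12 to +9 mm, 5 to 51 mm above origin. Red thumb button on its +y side, 18 mm wide, 13 to 45 mm above origin, face at y = +17 mm out, +12 mm fully in (then 24 mm over both, centred on the axis)
- pin_tip (a point): end of the pin's nose, on its axis 60 mm below the origin. Shank 14 mm across; nose tapers over the last 8 mm to 10 mm across. Two brass locking balls at +y and -y, 43 to 50 mm below the origin, reach 11 mm from the axis when the button is out (cannot pass the clevis hole, nor be forced in) and lie inside the shank when it is fully in
- button (a joint): travel of the pin's thumb button, m: 0 = out (balls out, pin locks), 0.005 = fully in (balls in); spring, about 6 N to start and 13 N fully in
- rack: fixed wooden block 160 x 70 x 70 mm, origin under its centre, with two vertical holes 32 mm in diameter at x = -45 and +45 mm, one for each pin; the pins' collars rest on its top
- plain_pin: loose plain pin with an aluminium T handle (44 mm wide, 50 mm tall above the collar), same shank and collar, no button; stands in the other rack hole; leave it. Origin as for the pin
- onyx_cup: loose pale green stone cup, 72 mm in diameter, 70 mm tall; leave it. Origin under its centre
- honey_vase: loose honey-brown stone vase, 76 mm in diameter, 120 mm tall; leave it. Origin under its centre
- stone_jar: loose white marble jar, 84 mm in diameter, 100 mm tall; leave it. Origin under its centre
- red_block: loose red stone block 70 x 70 x 50 mm; leave it. Origin under its centre
- mallet: loose hammer lying on the bench; leave it. Origin under its middle
- candle_bowl: loose cream stone bowl, 92 mm in diameter, 45 mm tall; leave it. Origin under its centre
Not all that is in view belongs to the job. Leave any orange or pink look-alike of the pin alone.

How it is judged:
On the way, in this order (a step that is already met when the one before it is completed fails the run):
1. the carriage is slid home (within 5 mm of its stop) (value of joint carriage below 0.005 m), for 0.2 s.
2. the pin is lifted out of the rack with its button squeezed in (value of joint button above 0.0035 m and height (world z) of pin above 0.132 m), for 0.1 s.
3. the pin is down in the clevis, collar flush, with its button still held in (z of pin in the frame of stand between 0.082 and 0.09 m and y of pin in the frame of stand between -0.004 and 0.004 m and value of joint button above 0.0035 m), for 0.1 s.
At the end, for the whole second after the job is handed in: Carriage within 5 mm of its stop; the red-button pin upright (0.1 rad) through clevis and tongue, origin 86 mm above the stand's within 3 mm, within 4 mm of its origin in the stand's y and 20 mm in x; button sprung out (under 1.2 mm); at rest and let go (z of pin in the frame of stand between 0.083 and 0.089 m and y of pin in the frame of stand between -0.004 and 0.004 m and x of pin in the frame of stand between -0.02 and 0.02 m and angle between pin's own z axis and vertical below 0.1 rad and value of joint button below 0.0012 m and value of joint carriage below 0.005 m and linear speed of pin below 0.02 m/s); the robot touches nothing.
It fails at once if the pin is forced: more than 50 N between the pin and the stand with its clevis and carriage (contact force between pin and stand above 50 N).
It fails at once if the carriage is slammed: faster than 0.3 m/s towards its stop (velocity of joint carriage below -0.3 m/s).
It fails at once if the plain pin is taken or pulled (moved more than 15 mm) (distance of plain_pin from where it was at the start of the episode above 0.015 m).
It fails at once if another thing on the bench is moved more than 20 mm (distance of any of onyx_cup, honey_vase, stone_jar, red_block, mallet, candle_bowl from where it was at the start of the episode above 0.02 m).
It also fails if it takes over 72 s, if anything falls off the work surface, if the arm or the gripper's body presses on something with over 40 N, if the wrist force passes 120 N, or if a joint passes its speed limit or range.

### The arm

A 6-joint arm with a two-finger parallel gripper is mounted at the origin on the work surface. World frame = base frame: x ahead of the robot, y to its left, z up, the work surface at z = 0. Lengths are in m, angles in rad, forces in N, time in s.
With the tool pointing down it reaches from about 0.425 to 0.95 m from the base axis. Payload 3.5 kg.
Tool frame: the origin (TCP) lies midway between the tips of the shut fingers; the grasp point (between the pads) lies 19 mm behind it (ctrl.hold_point_z is the distance from the TCP to the grasp point, in m); z points along the fingers, y is the line along which they close (so a half turn about z gives the same grasp; the last joint's range is limited). The gripper opens to 85 mm and grips with 20 to 120 N. Pads are 22 mm wide; open, the fingers measure 114 mm over their backs; the gripper's body (76 mm by 85 mm) begins 54 mm behind the grasp point. The pads swing forward as they close: fully open they stand 13 mm farther back than shut.
Start: joints at [1.13, 0.286, 1.577, -0, 1.279, -0.15], TCP at [0.193, 0.647, 0.231] pointing down, gripper open.
Joint ranges: [-2.77, 2.77], [-0.9, 2.22], [0.21, 2.48], [-1.53, 4.67], [0.24, 2.81], [-2.84, 2.84]. Speed limits (rad/s): [2.79, 2.79, 3.14, 3.14, 3.14, 3.14].

### API

Orientations are given as a unit quaternion [x, y, z, w].
In Python, from plant import readout, cams, sign_off, ctrl gives the robot as it stands. The module is installed in compiled form; this text tells all that it offers.
- The arm moves only by the tool step_arm, never from a script. Its argument "increments" is a list of rows, each a list of 2 entries, a list of its own where there are three numbers: the shift along the world's x, y, z in mm, then the turn, a rotation vector about the world's x, y, z in rad. In form: [[[x, y, z], [rx, ry, rz]], ...]. A call has 1 to 8 rows; each row shifts and turns the commanded pose from where the row before left it; what a row does not reach is not made up. A row lasts 1/12 s, in which the tool goes at most 41.7 mm and 7.16 degrees, less where a joint would pass 70% of its speed; a pose out of reach is approached as far as the arm can. A call is refused whole if a number of a shift passes 41.7 or a number of a turn 0.125, either way. A call with a gripper value outside its range is refused whole. "fingers" is the opening, from -1 (shut) to 1 (fully open), set as the call begins (left out, the last holds). The fingers move at their own pace and stop on an object; "grip_force" is the grip in N (left out, the last holds). Time passes only in rows, so rows that do not move let the fingers close. It gives the time, the measured TCP pose, the force, the opening and the grip force at its end, in the units of the state.
- readout.get_state(): the state, without advancing time (a new reading comes with each control period).
- cams.read_camera(name): name is "scene" or "top" or "wrist"; returns the picture (420x560x3 uint8, red, green, blue); there is no depth.
- cams.get_calibration(name): a dict with "fx", "fy", "cx", "cy" (pixels), "eye" and "rotation" of the camera in the world; the wrist camera has in their place "T_tool_cam" (4x4, takes a point from camera to tool coordinates, whose origin is the TCP and whose axes are the flange's). Camera axes: x right, y up, looking along -z (the intrinsics and any distortion apply to the point x, -y, -z); pixel columns grow to the right and rows downward; lengths in m; the calibration is good to about 2 mm. A picture is of the moment at which its call begins: read the wrist's pose just before it. get_calibration takes no time and is no camera call.
- sign_off(): hands the job in; it is judged then, once.
The state is a dict: "time": time; "qpos": joint angles; "dq": joint speeds; "joint_efforts": joint torques, N m; "eef_pos": TCP position; "tcp_rot": TCP orientation; "contact_force": force on the tool from outside, world axes, zero at the start; "wrist_torque": the same for the moment, N m; "opening": opening from 0.0 (shut) to 1.0 (fully open); "finger_force": force on a finger pad.
Only numpy, scipy, OpenCV 4.12 (cv2) and the standard library are available. Lean on these libraries where they do the work, as an engineer would, in place of code of your own. Each camera call takes 0.05 s, during which the arm holds its last target. There are 200 camera calls.

## Working session

There is one attempt and no reset: what is moved stays moved. The work goes in short steps, Python scripts to look and compute and a tool call to move; the robot and the scene stay as the last step left them, time stands still between calls to the robot, and variables do not carry over. Pictures are saved under pics/ and viewed, at most 12 in all, crops included, and the job is handed in when it is done.

Besides the shell and the picture viewer there is one more tool, called by a JSON object that holds its "api" and its "payload", one argument or row to a line. step_arm: Moves the arm, as the interface text tells. Its arguments: {"type":"object","properties":{"increments":{"type":"array","items":{"type":"array"}},"fingers":{"type":"number"},"grip_force":{"type":"number"}},"required":["increments"]}

```bash
mkdir -p pics; cat > h.py <<'E'
import numpy as np, cv2
from plant import readout, cams, sign_off, ctrl
from scipy.spatial.transform import Rotation as R
def pose():
    s=readout.get_state(); return np.array(s['eef_pos']),R.from_quat(s['tcp_rot'])
def cam(name):
    c=cams.get_calibration(name); 
    if 'eye' in c: return c,np.array(c['eye']),np.array(c['rotation']).reshape(3,3)
    p,r=pose(); T=np.array(c['T_tool_cam']); return c,p+r.apply(T[:3,3]),r.as_matrix()@T[:3,:3]
def ray(cm,u,v):
    c,e,M=cm; d=M@np.array([(u-c['cx'])/c['fx'],-(v-c['cy'])/c['fy'],-1]); return e,d
def onz(cm,u,v,z):
    e,d=ray(cm,u,v); return e+d*(z-e[2])/d[2]
def proj(cm,P):
    c,e,M=cm; q=M.T@(np.array(P)-e); return c['cx']+c['fx']*q[0]/-q[2], c['cy']-c['fy']*q[1]/-q[2]
def shot(name,fn):
    cm=cam(name); im=cams.read_camera(name)[:,:,::-1].copy(); cv2.imwrite('pics/'+fn,im); return cm,im
E
python3 - <<'E'
from h import *
print(readout.get_state())
for n in('scene','top','wrist'):
    print(n,cams.get_calibration(n)); cm,im=shot(n,n+'0.png')
E
python3 -c "
import cv2,numpy as np
a=cv2.imread('pics/top0.png');print(a.shape);cv2.imwrite('pics/top0b.png',cv2.resize(a,(800,600)))
a=cv2.imread('pics/scene0.png');cv2.imwrite('pics/scene0b.png',cv2.resize(a,(800,600)))"
```

```text
{'time': 0.0, 'qpos': array([ 1.13004098e+00,  2.87179136e-01,  1.57818092e+00, -1.87318901e-05,
        1.27859454e+00, -1.50024583e-01]), 'dq': array([-2.29319372e-03, -1.86735539e-03,  1.72558928e-03, -2.66374830e-03,
        9.36195645e-04,  6.20326066e-05]), 'joint_efforts': array([-3.88968547e-04, -4.05980659e+01, -2.92627412e+01, -1.18944104e-04,
        5.53507707e-03,  2.31837141e-06]), 'eef_pos': array([0.19319831, 0.64607389, 0.22993607]), 'tcp_rot': array([ 1.44851188e-01,  9.89452747e-01, -1.13243285e-03, -3.35218887e-04]), 'contact_force': array([ 0.12956461,  0.22290451, -0.45153427]), 'wrist_torque': array([-0.03882864, -0.01700247, -0.0438709 ]), 'finger_force': 0.0, 'opening': 0.9985067866537163}
scene {'fx': 433.7889010420829, 'fy': 433.7889010420829, 'cx': 277.7139711016413, 'cy': 203.98928895737802, 'eye': array([ 1.16967528, -0.85125194,  0.81794046]), 'rotation': array([0.44185448, 0.14318338, 0.2596354 , 0.84667148])}Traceback (most recent call last):
  File "<stdin>", line 4, in <module>
  File "h.py", line 17, in shot
    cm=cam(name); im=cams.read_camera(name)[:,:,::-1].copy(); cv2.imwrite('pics/'+fn,im); return cm,im
  File "h.py", line 8, in cam
    if 'eye' in c: return c,np.array(c['eye']),np.array(c['rotation']).reshape(3,3)
                                               ~~~~~~~~~~~~~~~~~~~~~~~~~~~~~~~^^^^^
ValueError: cannot reshape array of size 4 into shape (3,3)
[ WARN:0@0.009] global loadsave.cpp:275 findDecoder imread_('pics/top0.png'): can't open/read file: check file path/integrity
Traceback (most recent call last):
AttributeError: 'NoneType' object has no attribute 'shape'
```

Rotation is a quaternion.

```bash
sed -i "s/np.array(c\['rotation'\]).reshape(3,3)/R.from_quat(c['rotation']).as_matrix()/" h.py
python3 - <<'E'
from h import *
for n in('scene','top','wrist'):
    print(n,cams.get_calibration(n)); cm,im=shot(n,n+'0.png')
    cv2.imwrite('pics/'+n+'0b.png',cv2.resize(im,(800,600)))
E
```

```text
scene {'fx': 433.7889010420829, 'fy': 433.7889010420829, 'cx': 277.7139711016413, 'cy': 203.98928895737802, 'eye': array([ 1.16967528, -0.85125194,  0.81794046]), 'rotation': array([0.44185448, 0.14318338, 0.2596354 , 0.84667148])}
top {'fx': 396.8323235893525, 'fy': 396.8323235893525, 'cx': 284.02645312478654, 'cy': 208.7422745487243, 'eye': array([ 0.35874531, -0.00438329,  1.20686744]), 'rotation': array([-0.06969591,  0.07485305,  0.74493084, -0.6592553 ])}
wrist {'fx': 343.9020990707373, 'fy': 343.9020990707373, 'cx': 281.8032265058007, 'cy': 211.2520740189475, 'T_tool_cam': array([[ 7.25487030e-04,  9.53440401e-01,  3.01580629e-01,
         7.78318270e-02],
       [ 9.99999683e-01, -5.92686801e-04, -5.31848676e-04,
         2.04789099e-04],
       [-3.28343156e-04,  3.01580919e-01, -9.53440529e-01,
        -1.43033219e-01],
       [ 0.00000000e+00,  0.00000000e+00,  0.00000000e+00,
         1.00000000e+00]])}
```

View pics/top0b.png

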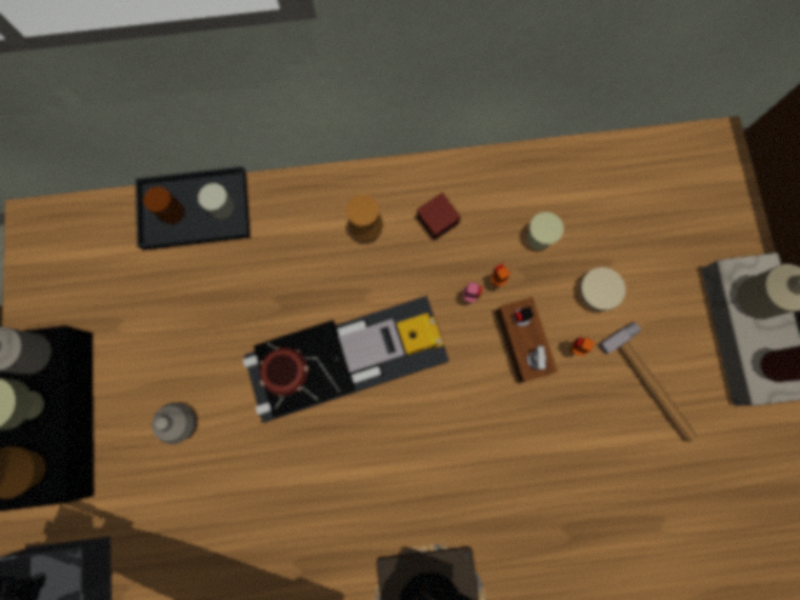

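View pics/scene0b.png

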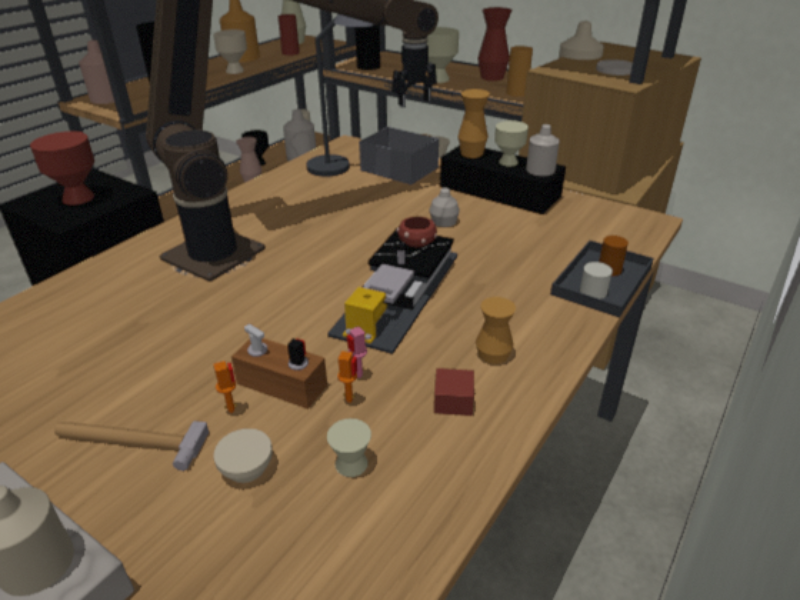

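The top view shows the stand with its y axis pointing left (yellow clevis at (418,335), hole at ~(413,335), red bowl at (284,371)). The rack is at (525,340), with the red-button pin at (523,316) and the plain pin at (537,356). Orange and pink look-alikes stand nearby.

```bash
python3 - <<'E'
from h import *
cm=cam('top'); k=0.7
def w(u,v,z): return np.round(onz(cm,u*k,v*k,z)*1000)
for n,u,v,z in [('bowl',284,371,.126),('bowl bottom center',284,371,.1),('clevis',418,335,.086),('hole',413,335,.086),('pin',523,316,.1),('plain',537,356,.1),('rackc',525,340,.07),('pl1',430,298,.012),('pl2',447,361,.012),('pl3',248,357,.012),('pl4',265,418,.012),('knob',336,358,.121),('pink',472,293,.06),('or1',500,275,.06),('or2',582,346,.06),('rk1',497,309,.07),('rk2',533,298,.07),('rk3',555,374,.07),('rk4',520,382,.07)]: print(n,w(u,v,z))
im=cv2.imread('pics/top0.png'); hsv=cv2.cvtColor(im,cv2.COLOR_BGR2HSV)
m=cv2.inRange(hsv,(22,150,80),(32,255,255)); 
n,l,s,c=cv2.connectedComponentsWithStats(m)
for i in range(1,n):
    if s[i,4]>100: print(s[i],c[i], cv2.minAreaRect(np.argwhere(l==i)[:,::-1].astype(np.float32)))
a=im[190:300,160:400]; cv2.imwrite('pics/topc.png',cv2.resize(a,None,fx=3.3,fy=3.3,interpolation=cv2.INTER_CUBIC))
E
```

```text
bowl [470. 221. 126.]
bowl bottom center [473. 226. 100.]
clevis [513. -42.  86.]
hole [515. -32.  86.]
pin [ 524. -253.  100.]
plain [ 442. -267.  100.]
rackc [ 479. -255.   70.]
pl1 [600. -80.  12.]
pl2 [461. -98.  12.]
pl3 [521. 317.  12.]
pl4 [391. 291.  12.]
knob [484. 121. 121.]
pink [ 590. -165.   60.]
or1 [ 621. -228.   60.]
or2 [ 454. -370.   60.]
rk1 [ 549. -209.   70.]
rk2 [ 563. -286.   70.]
rk3 [ 405. -303.   70.]
rk4 [ 398. -232.   70.]
[278 219  30  29 528] [292.27462121 232.76893939] ((292.6000061035156, 232.80001831054688), (24.033309936523438, 25.930675506591797), 71.56504821777344)
```

View pics/topc.png

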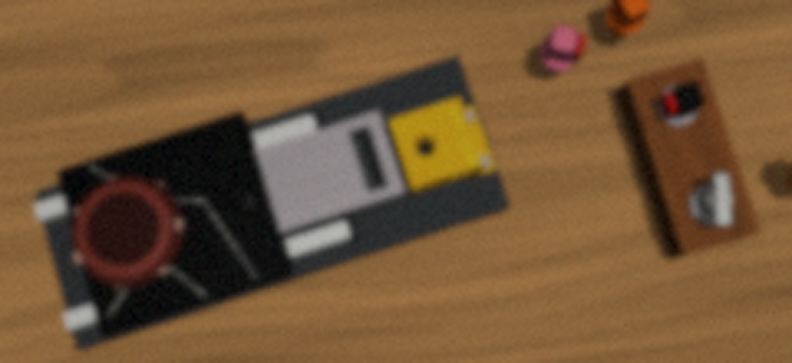

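The crop shows the stand rotated about 11°, with carriage travel about 50 mm, the clevis hole at crop (425,147) and a tiny knob at ~(247,203). The pin's red button faces roughly world +y. I'll move above the knob with the tool y axis along the stand's x.

{"api": "step_arm", "payload": {
  "increments": [
    [[18.5, -32.7, 0], [0, 0, -0.068]],
    [[18.5, -32.7, 0], [0, 0, -0.068]],
    [[18.5, -32.7, 0], [0, 0, -0.068]],
    [[18.5, -32.7, 0], [0, 0, -0.068]],
    [[18.5, -32.7, 0], [0, 0, -0.068]],
    [[18.5, -32.7, 0], [0, 0, -0.068]],
    [[18.5, -32.7, 0], [0, 0, -0.068]],
    [[18.5, -32.7, 0], [0, 0, -0.068]]
  ],
  "fingers": 1
}}

```text
time: 0.82
eef_pos: [0.3418, 0.3833, 0.231]
tcp_rot: [0.407, 0.914, -0.0, -0.0]
contact_force: [0.1, 0.3, 0.9]
opening: 0.994
finger_force: 0.0
```

{"api": "step_arm", "payload": {
  "increments": [
    [[18.5, -32.7, 0], [0, 0, -0.068]],
    [[18.5, -32.7, 0], [0, 0, -0.068]],
    [[18.5, -32.7, 0], [0, 0, -0.068]],
    [[18.5, -32.7, 0], [0, 0, -0.068]],
    [[18.5, -32.7, 0], [0, 0, -0.068]],
    [[18.5, -32.7, 0], [0, 0, -0.068]],
    [[18.5, -32.7, 0], [0, 0, -0.068]],
    [[18.5, -32.7, 0], [0, 0, -0.068]]
  ]
}}

```text
time: 1.48
eef_pos: [0.4899, 0.1217, 0.2312]
tcp_rot: [0.637, 0.77, 0.0, -0.0]
contact_force: [0.3, 0.3, -0.2]
opening: 0.999
finger_force: 0.0
```

```bash
python3 - <<'E'
from h import *
cm,im=shot('wrist','w1.png'); p,r=pose(); print(p,r.as_matrix()[:,1],readout.get_state()['time'])
print('exp knob',proj(cm,[.489,.124,.121]),'hole',proj(cm,[.515,-.032,.086]))
E
```

```text
[0.49295377 0.1165887  0.23141177] [0.98352142 0.18078184 0.00188036] 1.5333
exp knob (np.float64(281.8040028907485), np.float64(205.26183024270122)) hole (np.float64(278.0496345528662), np.float64(346.29550551075636))
```

View pics/w1.png

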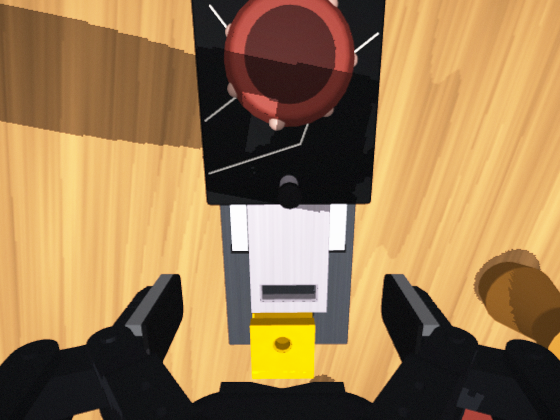

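The wrist view shows the knob cap at ~(289,186), hole centre at ~(282,344), slab edge at v≈204, tongue slot at (289,293) and bowl at (290,55).

```bash
python3 - <<'E'
from h import *
p=np.array([.49295377,.1165887,.23141177]); s=readout.get_state(); print(s['eef_pos'],s['time'])
cm=cam('wrist'); im=cv2.imread('pics/w1.png')
# plate edges: dark gray-blue between u 215-255 rows 260-335
for v in (260,290,320,335): print(v,[tuple(im[v,u]) for u in (218,222,226,230,234)],[tuple(im[v,u]) for u in(344,348,352,356)])
g=cv2.cvtColor(im,cv2.COLOR_BGR2GRAY)
hsv=cv2.cvtColor(im,cv2.COLOR_BGR2HSV); y=cv2.inRange(hsv,(22,150,0),(34,255,255))
y[:310]=0;y[:, :240]=0;y[:,325:]=0
print('yellow cols by row',[(v,np.where(y[v])[0][[0,-1]]) for v in (322,330,340,350,360,370)])
sub=g[330:358,268:298]; m=(sub<75).astype(np.uint8); q=np.argwhere(m); print('hole',q.mean(0)+[330,268],q.min(0)+[330,268],q.max(0)+[330,268])
cv2.imwrite('pics/w1c.png',np.hstack([cv2.resize(im[165:215,240:340],(400,200),interpolation=0),cv2.resize(im[310:385,240:340],(400,300),interpolation=0)[:200]]) )
big=np.vstack([cv2.resize(im[160:220,235:345],None,fx=5,fy=5,interpolation=0),cv2.resize(im[318:378,235:345],None,fx=5,fy=5,interpolation=0)]);cv2.imwrite('pics/w1c.png',big)
E
```

```text
[0.49295377 0.1165887  0.23141177] 1.5333
260 [(np.uint8(117), np.uint8(193), np.uint8(241)), (np.uint8(121), np.uint8(198), np.uint8(243)), (np.uint8(98), np.uint8(89), np.uint8(86)), (np.uint8(101), np.uint8(93), np.uint8(87)), (np.uint8(101), np.uint8(94), np.uint8(90))] [(np.uint8(102), np.uint8(95), np.uint8(90)), (np.uint8(103), np.uint8(95), np.uint8(92)), (np.uint8(94), np.uint8(137), np.uint8(183)), (np.uint8(130), np.uint8(210), np.uint8(248))]
290 [(np.uint8(122), np.uint8(200), np.uint8(243)), (np.uint8(119), np.uint8(191), np.uint8(240)), (np.uint8(95), np.uint8(87), np.uint8(87)), (np.uint8(102), np.uint8(92), np.uint8(90)), (np.uint8(100), np.uint8(91), np.uint8(88))] [(np.uint8(100), np.uint8(91), np.uint8(87)), (np.uint8(103), np.uint8(93), np.uint8(91)), (np.uint8(113), np.uint8(187), np.uint8(238)), (np.uint8(123), np.uint8(201), np.uint8(245))]
320 [(np.uint8(114), np.uint8(187), np.uint8(237)), (np.uint8(121), np.uint8(201), np.uint8(244)), (np.uint8(116), np.uint8(192), np.uint8(240)), (np.uint8(98), np.uint8(90), np.uint8(86)), (np.uint8(98), np.uint8(89), np.u
[... 279 characters left out ...]
p.uint8(243)), (np.uint8(119), np.uint8(194), np.uint8(241)), (np.uint8(96), np.uint8(85), np.uint8(82)), (np.uint8(100), np.uint8(90), np.uint8(85))] [(np.uint8(96), np.uint8(88), np.uint8(83)), (np.uint8(113), np.uint8(179), np.uint8(231)), (np.uint8(114), np.uint8(190), np.uint8(240)), (np.uint8(117), np.uint8(193), np.uint8(240))]
yellow cols by row [(322, array([251, 314])), (330, array([250, 314])), (340, array([250, 314])), (350, array([250, 314])), (360, array([251, 314])), (370, array([251, 314]))]<stdin>:10: RuntimeWarning: Mean of empty slice.
  ret = um.true_divide(
Traceback (most recent call last):
ValueError: zero-size array to reduction operation minimum which has no identity
```

```bash
python3 - <<'E'
from h import *
cm,im=shot('wrist','w2.png'); print(cm[1])
p,r=pose();print(p,r.as_matrix()[:,1])
hsv=cv2.cvtColor(im,cv2.COLOR_BGR2HSV); y=cv2.inRange(hsv,(22,150,0),(34,255,255))
n,l,s,c=cv2.connectedComponentsWithStats(y); i=[k for k in range(1,n) if 200<c[k][0]<350 and c[k][1]>290 and s[k,4]>500]; print([(s[k],c[k]) for k in i])
big=np.vstack([cv2.resize(im[160:220,235:345],None,fx=5,fy=5,interpolation=0),cv2.resize(im[318:378,235:345],None,fx=5,fy=5,interpolation=0)]);cv2.imwrite('pics/w2c.png',big)
# plate edges
g=im[:,:,2].astype(int)
for v in (260,290,320,335):
    a=np.where(g[v,200:380]<140)[0]+200; L,Rr=a[0],a[-1]; print(v,L,Rr,onz(cm,L-.5,v,.012)*1000,onz(cm,Rr+.5,v,.012)*1000)
E
```

```text
[0.47824659 0.19369209 0.37406627]
[0.49139819 0.11941104 0.23125751] [9.82968733e-01 1.83772546e-01 3.48145372e-04]
[(array([ 248,  307,   66,   67, 4138], dtype=int32), array([280.81343644, 340.18994683]))]
260 222 349 [441.83860478   8.10499675  12.        ] [587.73768641  34.95325022  12.        ]
290 225 348 [450.43229091 -30.40126298  12.        ] [596.06230176  -3.62008415  12.        ]
320 227 346 [458.35288196 -71.53873992  12.        ] [603.69591676 -44.82895675  12.        ]
335 228 346 [462.50190642 -93.08768702  12.        ] [608.92559846 -66.1891372   12.        ]
```

View pics/w2c.png

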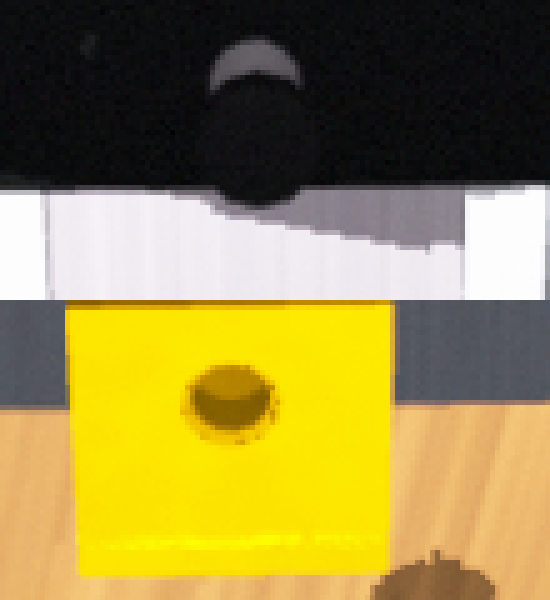

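The crop shows the knob cap centre at (286.4,188) and the hole mouth centre at (280.9,338.8).

```bash
cat >> h.py <<'E'
E
python3 - <<'E'
from h import *
cm=cam('wrist')
# reproduce camera pose used for w2
off=np.array([0.47824659,0.19369209,0.37406627])-cm[1]; print('drift mm',off*1000); cm=(cm[0],cm[1]+off,cm[2])
k=onz(cm,286.4,188,.121);h=onz(cm,280.9,338.8,.086)
L=np.array([[441.8,8.1],[450.4,-30.4],[458.35,-71.54],[462.5,-93.1]]);Rr=np.array([[587.7,34.95],[596.06,-3.62],[603.7,-44.83],[608.9,-66.2]])
d=(L[0]-L[-1])+(Rr[0]-Rr[-1]); yaw=np.arctan2(-d[0],d[1]); print('yaw plate',np.degrees(yaw),'knob',k*1000,'hole',h*1000)
x=np.array([np.cos(yaw),np.sin(yaw)]);y=np.array([-x[1],x[0]])
print('plate width',(Rr-L)@x,'center x',((Rr+L)/2)@x,'knob x',1000*k[:2]@x,'hole x',1000*h[:2]@x,'knob-hole y',1000*(k-h)[:2]@y)
E
```

```text
drift mm [ 1.48577988 -2.34144009 -0.11139517]
yaw plate 11.69873191926888 knob [493.00164747 133.29128832 121.        ] hole [518.75454238 -27.71016451  86.        ]
plate width [148.31351983 148.06431168 147.74655763 148.81327176] center x [508.42178194 508.91205615 508.19625842 508.42178194] knob x 509.78756252804504 hole x 502.359940352896 knob-hole y 162.87881949090263
```

{"api": "step_arm", "payload": {
  "increments": [
    [[2, 5, -25], [0, 0, 0.01]],
    [[2, 5, -25], [0, 0, 0.01]],
    [[0, 0, -25], [0, 0, 0]],
    [[0, 0, -20], [0, 0, 0]],
    [[0, 0, -20], [0, 0, 0]],
    [[0, 0, -15], [0, 0, 0]],
    [[0, 0, -7], [0, 0, 0]],
    [[0, 0, 0], [0, 0, 0]]
  ],
  "fingers": 1
}}

```text
time: 2.25
eef_pos: [0.4915, 0.134, 0.0922]
tcp_rot: [0.628, 0.778, -0.002, -0.002]
contact_force: [-0.3, 0.2, 0.7]
opening: 0.999
finger_force: 0.0
```

{"api": "step_arm", "payload": {
  "increments": [
    [[0, 0, 0], [0, 0, 0]],
    [[0, 0, 0], [0, 0, 0]],
    [[0, 0, 0], [0, 0, 0]],
    [[0, 0, 0], [0, 0, 0]],
    [[0, 0, 0], [0, 0, 0]],
    [[0, 0, 0], [0, 0, 0]],
    [[0, 0, 0], [0, 0, 0]],
    [[0, 0, 0], [0, 0, 0]]
  ],
  "fingers": -1,
  "grip_force": 30
}}

```text
time: 2.92
eef_pos: [0.4935, 0.1334, 0.0951]
tcp_rot: [0.628, 0.778, -0.0, -0.0]
contact_force: [-3.7, -0.3, 6.5]
opening: 0.217
finger_force: 29.3
```

{"api": "step_arm", "payload": {
  "increments": [
    [[0.6, -3, 0], [0, 0, 0]],
    [[1.3, -6.3, 0], [0, 0, 0]],
    [[1.3, -6.3, 0], [0, 0, 0]],
    [[1.3, -6.3, 0], [0, 0, 0]],
    [[1.3, -6.3, 0], [0, 0, 0]],
    [[1.3, -6.3, 0], [0, 0, 0]],
    [[1.3, -6.3, 0], [0, 0, 0]],
    [[1.3, -6.3, 0], [0, 0, 0]]
  ]
}}

```text
time: 3.58
eef_pos: [0.5027, 0.0868, 0.0951]
tcp_rot: [0.628, 0.778, 0.0, -0.001]
contact_force: [-5.3, 2.3, 6.8]
opening: 0.218
finger_force: 29.4
```

{"api": "step_arm", "payload": {
  "increments": [
    [[0.6, -2.8, 0], [0, 0, 0]],
    [[0.4, -2, 0], [0, 0, 0]],
    [[0, 0, 0], [0, 0, 0]],
    [[0, 0, 0], [0, 0, 0]],
    [[0, 0, 0], [0, 0, 0]]
  ]
}}

```text
time: 4.0
eef_pos: [0.5036, 0.0823, 0.0951]
tcp_rot: [0.629, 0.778, -0.0, -0.001]
contact_force: [-5.2, 2.6, 6.6]
opening: 0.221
finger_force: 29.4
```

{"api": "step_arm", "payload": {
  "increments": [
    [[0.2, -1, 0], [0, 0, 0]],
    [[0.2, -1, 0], [0, 0, 0]],
    [[0, 0, 0], [0, 0, 0]],
    [[0, 0, 0], [0, 0, 0]]
  ]
}}

```text
time: 4.33
eef_pos: [0.5037, 0.0822, 0.0952]
tcp_rot: [0.629, 0.777, 0.001, -0.003]
contact_force: [-4.9, 9.2, 7.8]
opening: 0.218
finger_force: 29.5
```

{"api": "step_arm", "payload": {
  "increments": [
    [[-0.2, 1, 0], [0, 0, 0]],
    [[0, 0, 0], [0, 0, 0]],
    [[0, 0, 0], [0, 0, 0]],
    [[0, 0, 0], [0, 0, 0]],
    [[0, 0, 0], [0, 0, 0]],
    [[0, 0, 20], [0, 0, 0]],
    [[0, 0, 35], [0, 0, 0]],
    [[0, 0, 35], [0, 0, 0]]
  ],
  "fingers": 1
}}

```text
time: 5.0
eef_pos: [0.5031, 0.0803, 0.1836]
tcp_rot: [0.629, 0.778, -0.001, -0.002]
contact_force: [0.7, 0.6, 0.6]
opening: 0.998
finger_force: 0.0
```

{"api": "step_arm", "payload": {
  "increments": [
    [[2, -20, 35], [0, 0, 0]],
    [[3, -40, 10], [0, 0, 0]],
    [[3, -40, 0], [0, 0, 0]],
    [[0, 0, 0], [0, 0, 0]],
    [[0, 0, 0], [0, 0, 0]],
    [[0, 0, 0], [0, 0, 0]]
  ]
}}

```text
time: 5.5
eef_pos: [0.512, -0.0195, 0.2287]
tcp_rot: [0.629, 0.778, -0.0, -0.001]
contact_force: [0.6, -0.8, 0.6]
opening: 0.998
finger_force: 0.0
```

```bash
python3 - <<'E'
from h import *
cm,im=shot('wrist','w3.png'); np.save('w3.npy',np.r_[cm[1],cm[2].ravel()]); p,r=pose();print(p,r.as_matrix()[:,1],readout.get_state()['time'])
for P in([.519,-.028,.086],[.524,-.253,.115],[.504,.082,.121]): print(proj(cm,P))
E
```

```text
[ 0.51195027 -0.01887026  0.22853672] [ 0.97758755  0.21052564 -0.0012378 ] 5.55
(np.float64(288.20682859060673), np.float64(208.2131071621747))
(np.float64(244.30164376192906), np.float64(432.00925997812897))
(np.float64(302.4478391303954), np.float64(66.57862538322709))
```

View pics/w3.png

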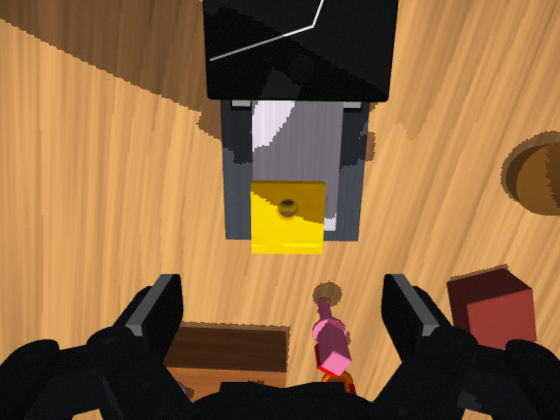

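The view shows the hole at (288,208) as predicted, the knob home at ~(302,67) and the rack at the lower left. Next I go over the pin.

{"api": "step_arm", "payload": {
  "increments": [
    [[2, -36, 0], [0, 0, 0]],
    [[2, -36, 0], [0, 0, 0]],
    [[2, -36, 0], [0, 0, 0]],
    [[2, -36, 0], [0, 0, 0]],
    [[2, -36, 0], [0, 0, 0]],
    [[2, -36, 0], [0, 0, 0]],
    [[0, 0, 0], [0, 0, 0]],
    [[0, 0, 0], [0, 0, 0]]
  ]
}}

```text
time: 6.22
eef_pos: [0.5244, -0.2355, 0.2284]
tcp_rot: [0.629, 0.778, 0.0, -0.001]
contact_force: [-1.3, -0.4, -0.1]
opening: 1.004
finger_force: 0.0
```

{"api": "step_arm", "payload": {
  "increments": [
    [[0, 0, 0], [0, 0, 0]],
    [[0, 0, 0], [0, 0, 0]]
  ]
}}

```text
time: 6.38
eef_pos: [0.5245, -0.2334, 0.2288]
tcp_rot: [0.627, 0.779, 0.0, -0.001]
contact_force: [0.0, 0.2, 0.3]
opening: 0.999
finger_force: 0.0
```

```bash
python3 - <<'E'
from h import *
cm,im=shot('wrist','w4.png'); np.save('w4.npy',np.r_[cm[1],cm[2].ravel()]); p,r=pose();print(p,r.as_matrix()[:,1],readout.get_state()['time'])
u,v=map(int,proj(cm,[.524,-.253,.115]));print(u,v)
big=np.hstack([im[u*0:420,70:420]]);cv2.imwrite('pics/w4b.png',im)
c=im[max(v-60,0):v+60,max(u-75,0):u+75];cv2.imwrite('pics/w4c.png',cv2.resize(c,None,fx=5,fy=5,interpolation=cv2.INTER_CUBIC));print(max(u-75,0),max(v-60,0))
E
```

```text
[ 0.52455678 -0.23350403  0.22907281] [ 9.77100776e-01  2.12776863e-01 -2.84419896e-04] 6.4333
276 229
201 169
```

View pics/w4c.png

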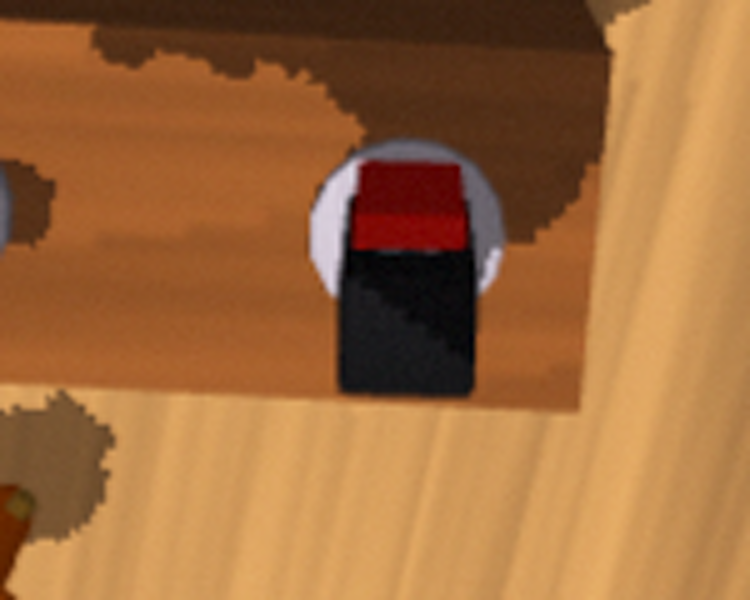

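The crop shows the red-button pin: black handle top face from about (340,390)–(475,393) to (345,251)–(470,251), and the collar ellipse centred at ~(406,232). The button faces image up.

```bash
python3 - <<'E'
from h import *
a=np.load('w4.npy'); cm=(cams.get_calibration('wrist'),a[:3],a[3:].reshape(3,3))
f=lambda x,y,z: onz(cm,201+x/5,169+y/5,z)*1000
bl,br,fl,fr=f(339,392,.121),f(475,395,.121),f(345,251,.121),f(470,251,.121)
print(bl,br,fl,fr,np.linalg.norm(br-bl),np.linalg.norm(fl-bl))
for A,B in((bl,br),(fl,fr)): d=B-A; print('yaw',np.degrees(np.arctan2(d[1],d[0])))
for A,B in((bl,fl),(br,fr)): d=B-A; print('yaw',np.degrees(np.arctan2(-d[0],d[1])))
print('handle center',(bl+br+fl+fr)/4,'collar',f(406,232,.075))
d=f(580,410,.07)-f(0,385,.07);print('rack yaw',np.degrees(np.arctan2(d[1],d[0])))
E
```

```text
[ 520.72777325 -266.49449355  121.        ] [ 541.87063794 -262.39126285  121.        ] [ 516.86368177 -243.20917111  121.        ] [ 535.68678585 -239.08914143  121.        ] 21.537344998552694 23.603759107351706
yaw 10.982958168400044
yaw 12.346278643770205
yaw 9.422107287108386
yaw 14.862419840398566
handle center [ 528.7872197  -252.79601723  121.        ] collar [ 528.60957485 -252.95888088   75.        ]
rack yaw 9.672511224337832
```

{"api": "step_arm", "payload": {
  "increments": [
    [[1, -4, 0], [0, 0, -0.1225]],
    [[1, -4, 0], [0, 0, -0.1225]],
    [[1, -4, 0], [0, 0, -0.1225]],
    [[1, -4, 0], [0, 0, -0.1225]],
    [[0.5, -3.3, 0], [0, 0, -0.1225]],
    [[0, 0, 0], [0, 0, -0.1225]],
    [[0, 0, 0], [0, 0, -0.1225]],
    [[0, 0, 0], [0, 0, -0.1225]]
  ]
}}

```text
time: 7.1
eef_pos: [0.5291, -0.2532, 0.2294]
tcp_rot: [0.921, 0.389, 0.0, -0.0]
contact_force: [0.2, 0.4, -0.1]
opening: 1.001
finger_force: 0.0
```

{"api": "step_arm", "payload": {
  "increments": [
    [[0, 0, 0], [0, 0, -0.1225]],
    [[0, 0, 0], [0, 0, -0.1225]],
    [[0, 0, 0], [0, 0, -0.1225]],
    [[0, 0, 0], [0, 0, -0.1225]],
    [[0, 0, 0], [0, 0, -0.1225]],
    [[0, 0, 0], [0, 0, 0]],
    [[0, 0, 0], [0, 0, 0]],
    [[0, 0, 0], [0, 0, 0]]
  ]
}}

```text
time: 7.77
eef_pos: [0.529, -0.2539, 0.2294]
tcp_rot: [0.995, 0.097, 0.0, 0.0]
contact_force: [-1.1, 0.6, 0.7]
opening: 1.001
finger_force: 0.0
```

```bash
python3 - <<'E'
from h import *
p,r=pose();t=r.as_matrix()[:,1];print(p,np.degrees(np.arctan2(t[1],t[0])),readout.get_state()['qpos'])
cm,im=shot('wrist','w5.png'); print(proj(cm,[.529,-.2528,.121]),proj(cm,[.529,-.2528,.075]))
hsv=cv2.cvtColor(im,cv2.COLOR_BGR2HSV); m=cv2.inRange(hsv,(0,180,60),(4,255,255))|cv2.inRange(hsv,(174,180,60),(180,255,255)); m[:120]=0;m[300:]=0;m[:,:200]=0;m[:,360:]=0
q=np.argwhere(m); print(q.mean(0),q.min(0),q.max(0))
u,v=map(int,proj(cm,[.529,-.2528,.121]));c=im[v-50:v+50,u-65:u+65];cv2.imwrite('pics/w5c.png',cv2.resize(c,None,fx=5,fy=5,interpolation=cv2.INTER_CUBIC));print(u-65,v-50)
np.save('w5.npy',np.r_[cm[1],cm[2].ravel()])
E
```

```text
[ 0.52904645 -0.25393504  0.2294238 ] -78.87998586457265 [-6.20319187e-01  9.54048462e-02  1.80083136e+00  2.90402336e-05
  1.24524002e+00  7.56386990e-01]
(np.float64(280.9926669280284), np.float64(207.46656016448884)) (np.float64(281.14595387058205), np.float64(192.37004727055253))
[201.69339623 264.35377358] [187 261] [216 268]
215 157
```

View pics/w5c.png

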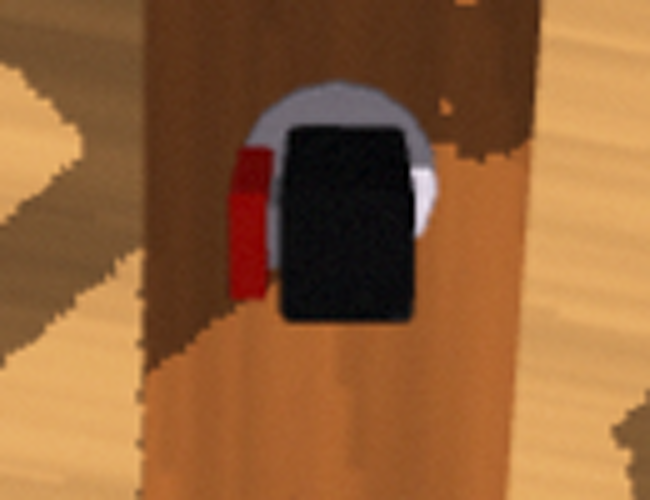

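The crop shows the pin's handle centred at (347,256), aligned with the tool, with the button at the left. The position matches the prediction within 1 mm, so I descend and squeeze.

{"api": "step_arm", "payload": {
  "increments": [
    [[0, 0, -28], [0, 0, 0]],
    [[0, 0, -28], [0, 0, 0]],
    [[0, 0, -28], [0, 0, 0]],
    [[0, 0, -28], [0, 0, 0]],
    [[0, 0, -20], [0, 0, 0]],
    [[0, 0, -10], [0, 0, 0]],
    [[0, 0, -5], [0, 0, 0]],
    [[0, 0, 0], [0, 0, 0]]
  ]
}}

```text
time: 8.48
eef_pos: [0.5287, -0.2545, 0.0817]
tcp_rot: [0.995, 0.095, -0.001, -0.0]
contact_force: [0.5, -0.1, -0.2]
opening: 0.998
finger_force: 0.0
```

{"api": "step_arm", "payload": {
  "increments": [
    [[0, 0, 0], [0, 0, 0]],
    [[0, 0, 0], [0, 0, 0]],
    [[0, 0, 0], [0, 0, 0]],
    [[0, 0, 0], [0, 0, 0]],
    [[0, 0, 0], [0, 0, 0]],
    [[0, 0, 0], [0, 0, 0]],
    [[0, 0, 0], [0, 0, 0]],
    [[0, 0, 0], [0, 0, 0]]
  ],
  "fingers": -1,
  "grip_force": 45
}}

```text
time: 9.15
eef_pos: [0.5299, -0.2557, 0.084]
tcp_rot: [0.995, 0.095, 0.001, 0.001]
contact_force: [0.4, -1.0, 5.2]
opening: 0.262
finger_force: 45.6
```

{"api": "step_arm", "payload": {
  "increments": [
    [[0, 0, 8], [0, 0, 0]],
    [[0, 0, 15], [0, 0, 0]],
    [[0, 0, 20], [0, 0, 0]],
    [[0, 0, 25], [0, 0, 0]],
    [[0, 0, 25], [0, 0, 0]],
    [[0, 0, 25], [0, 0, 0]],
    [[0, 0, 12], [0, 0, 0]],
    [[0, 0, 0], [0, 0, 0]]
  ]
}}

```text
time: 9.82
eef_pos: [0.5301, -0.2555, 0.2156]
tcp_rot: [0.995, 0.095, 0.002, 0.002]
contact_force: [0.5, -1.2, -2.1]
opening: 0.262
finger_force: 44.9
```

{"api": "step_arm", "payload": {
  "increments": [
    [[0, 0, 0], [0, 0, 0]],
    [[0, 0, 0], [0, 0, 0]],
    [[0, 0, 0], [0, 0, 0]]
  ]
}}

```text
time: 10.07
eef_pos: [0.5277, -0.2539, 0.2095]
tcp_rot: [0.995, 0.095, -0.002, -0.002]
contact_force: [1.0, 0.6, -2.1]
opening: 0.268
finger_force: 44.9
```

```bash
python3 - <<'E'
from h import *
p,r=pose();print(p,r.as_matrix())
cm,im=shot('wrist','w6.png');P=p.copy();P[2]-=.014
print(proj(cm,P),proj(cm,P+[0,0,-.06]))
s,im2=shot('scene','s6.png');u,v=map(int,proj(s,P));print(u,v,proj(s,P+[0,0,-.06]))
a=cv2.resize(im2[v-40:v+50,u-45:u+45],(500,500),interpolation=cv2.INTER_CUBIC)
b=cv2.resize(im[150:290,220:360],(300,300)); a[:300,:0]=0
cv2.imwrite('pics/s6c.png',np.hstack([a,cv2.copyMakeBorder(b,0,200,0,0,cv2.BORDER_CONSTANT)]))
E
```

```text
[ 0.52770752 -0.25392152  0.20946417] [[ 0.9819586   0.18905432 -0.00397223]
 [ 0.1890663  -0.98196007  0.00289063]
 [-0.00335408 -0.00358949 -0.99998793]]
(np.float64(282.7672800919511), np.float64(262.6470247718989)) (np.float64(282.9206747255656), np.float64(222.4070132209456))
202 215 (np.float64(205.5081469406475), np.float64(234.4601338642482))
```

View pics/s6c.png

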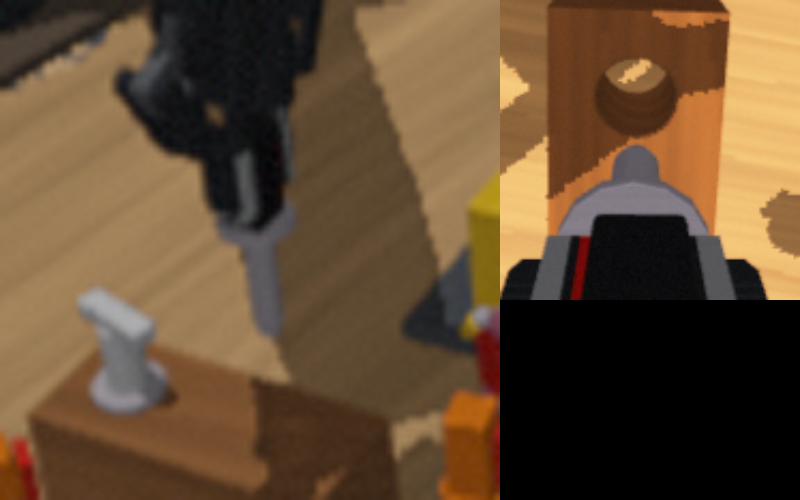

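The view shows the pin held upright with balls in. The nose is at crop (637,150), the collar top edge at y≈181, and the plain pin is untouched. I'll check the pin's place in the hand numerically.

```bash
python3 - <<'E'
from h import *
p,r=pose(); cm=cam('wrist'); M=r.as_matrix()
for dz in (.010,.014,.018):
  for dx in (0,-.003):
    P=lambda x,y,z: proj(cm,p+M@np.array([x+dx,y,dz-z]))  # tool frame, z down; z= height above pin origin
    t=np.linspace(0,2*np.pi,73)
    rim=np.array([P(.018*np.cos(a),.018*np.sin(a),.005) for a in t]); tip=np.array([P(.005*np.cos(a),.005*np.sin(a),-.06) for a in t])
    hb=P(.011,0,.051)
    f=lambda q:((q[0]-220)*300/140+500,(q[1]-150)*300/140)
    print(dz,dx,'rim top',f(rim[rim[:,1].argmin()]),'L',f(rim[rim[:,0].argmin()]),'R',f(rim[rim[:,0].argmax()]),'tip top',f(tip[tip[:,1].argmin()]),'handle top edge',f(hb))
E
```

```text
0.01 0 rim top (np.float64(634.4764990468524), np.float64(184.46973144356144)) L (np.float64(553.7027451386714), np.float64(259.47188158971124)) R (np.float64(715.0075193282986), np.float64(259.6364464998045)) tip top (np.float64(634.0156035870095), np.float64(144.85463721624336)) handle top edge (np.float64(634.9427674015028), np.float64(332.9694402268067))
0.01 -0.003 rim top (np.float64(634.4548915980121), np.float64(197.33990084134345)) L (np.float64(554.1263443163398), np.float64(271.50363386279406)) R (np.float64(714.5434166626687), np.float64(271.66868501078756)) tip top (np.float64(634.0021581858232), np.float64(154.12939821846493)) handle top edge (np.float64(634.90994620781), np.float64(349.23731891853635))
0.014 0 rim top (np.float64(634.4429832814347), np.float64(177.73164983793086)) L (np.float64(555.4997097926909), np.float64(251.25414864232314)) R (np.float64(713.1509884751588), np.float64(251.41405170537718)) tip top (np.float64(633.9994237642552), np.float64(140.71778117336478)) handle top edge (np.float64(634.8830354948686), np.float64(319.23745478756246))
0.014 -0.
[... 386 characters left out ...]
634.4110007816731), np.float64(171.30181925936307)) L (np.float64(557.2170806021649), np.float64(243.40040780644776)) R (np.float64(711.3766990038808), np.float64(243.55589600181338)) tip top (np.float64(633.9837744024932), np.float64(136.71655336291826)) handle top edge (np.float64(634.8269485216556), np.float64(306.343416359981))
0.018 -0.003 rim top (np.float64(634.3907322529611), np.float64(183.65793874056743)) L (np.float64(557.6035287573897), np.float64(254.986578581285)) R (np.float64(710.9521491023161), np.float64(255.14253006431838)) tip top (np.float64(633.9708921979004), np.float64(145.72015449687964)) handle top edge (np.float64(634.7969533348985), np.float64(321.81836404971557))
```

{"api": "step_arm", "payload": {
  "increments": [
    [[-1, 14, 0], [0, 0, 0]],
    [[-1, 28, 0], [0, 0, 0]],
    [[-1, 32, 0], [0, 0, 0]],
    [[-1, 36, 0], [0, 0, 0]],
    [[-1, 36, 0], [0, 0, 0]],
    [[-1, 36, 0], [0, 0, 0]],
    [[-1, 28, 0], [0, 0, 0]],
    [[-1, 14, 0], [0, 0, 0]]
  ]
}}

```text
time: 10.83
eef_pos: [0.5198, -0.0268, 0.2117]
tcp_rot: [0.995, 0.096, -0.001, -0.001]
contact_force: [0.0, 0.1, -2.4]
opening: 0.265
finger_force: 45.0
```

{"api": "step_arm", "payload": {
  "increments": [
    [[0, 3.5, 0], [0, 0, 0]],
    [[0, 0, 0], [0, 0, 0]],
    [[0, 0, 0], [0, 0, 0]],
    [[0, 0, 0], [0, 0, 0]],
    [[0, 0, 0], [0, 0, 0]],
    [[0, 0, 0], [0, 0, 0]],
    [[0, 0, 0], [0, 0, 0]],
    [[0, 0, 0], [0, 0, 0]]
  ]
}}

```text
time: 11.5
eef_pos: [0.5209, -0.0278, 0.2123]
tcp_rot: [0.996, 0.095, -0.0, -0.0]
contact_force: [-0.0, -0.4, -1.3]
opening: 0.265
finger_force: 45.0
```

```bash
python3 - <<'E'
from h import *
p,r=pose();print(p,readout.get_state()['contact_force']); M=r.as_matrix()
cm,im=shot('wrist','w7.png'); hole=np.array([.519,-.0275,.086]); print('hole px',proj(cm,hole))
hs=cv2.cvtColor(im,cv2.COLOR_BGR2HSV); c=im[130:290,180:380].copy()
cv2.imwrite('pics/w7c.png',cv2.resize(c,None,fx=3.75,fy=3.75,interpolation=cv2.INTER_CUBIC))
p,r=pose();print(p)
E
```

```text
[ 0.52093928 -0.02778766  0.21228289] [-0.01479564 -0.44109681 -1.27849596]
hole px (np.float64(281.65271587385274), np.float64(203.39619009582407))
[ 0.52092239 -0.0276596   0.21229745]
```

View pics/w7c.png

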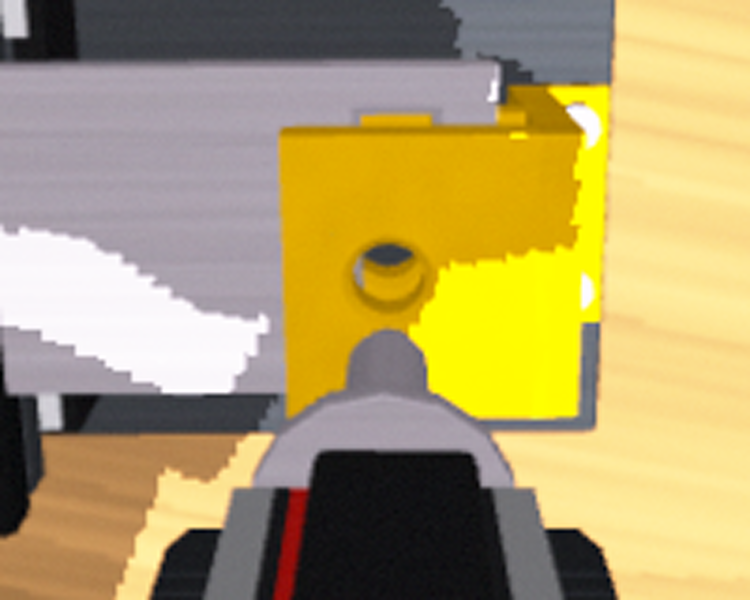

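The crop shows the hole mouth at (388,275) and the pin nose at (388,330), laterally aligned. The tool-x offset is within about 1 mm. I descend.

{"api": "step_arm", "payload": {
  "increments": [
    [[0, 0, -10], [0, 0, 0]],
    [[0, 0, -15], [0, 0, 0]],
    [[0, 0, -10], [0, 0, 0]],
    [[0, 0, -5], [0, 0, 0]],
    [[0, 0, -3], [0, 0, 0]],
    [[0, 0, -3], [0, 0, 0]],
    [[0, 0, -3], [0, 0, 0]],
    [[0, 0, -3], [0, 0, 0]]
  ]
}}

```text
time: 12.22
eef_pos: [0.5214, -0.0273, 0.1607]
tcp_rot: [0.995, 0.095, 0.001, 0.0]
contact_force: [0.3, 0.7, -2.0]
opening: 0.26
finger_force: 45.0
```

{"api": "step_arm", "payload": {
  "increments": [
    [[0, 0, -2], [0, 0, 0]],
    [[0, 0, -2], [0, 0, 0]],
    [[0, 0, -2], [0, 0, 0]],
    [[0, 0, 0], [0, 0, 0]]
  ]
}}

```text
time: 12.55
eef_pos: [0.5207, -0.0274, 0.1541]
tcp_rot: [0.995, 0.095, -0.0, 0.0]
contact_force: [-0.4, -1.3, -2.4]
opening: 0.267
finger_force: 44.8
```

{"api": "step_arm", "payload": {
  "increments": [
    [[0, 0, -2], [0, 0, 0]],
    [[0, 0, -2], [0, 0, 0]],
    [[0, 0, -2], [0, 0, 0]],
    [[0, 0, 0], [0, 0, 0]],
    [[0, 0, 0], [0, 0, 0]]
  ]
}}

```text
time: 12.97
eef_pos: [0.5203, -0.0276, 0.1478]
tcp_rot: [0.995, 0.095, -0.001, 0.0]
contact_force: [-3.3, -2.1, -1.9]
opening: 0.26
finger_force: 44.3
```

{"api": "step_arm", "payload": {
  "increments": [
    [[0, 0, -2], [0, 0, 0]],
    [[0, 0, -2], [0, 0, 0]],
    [[0, 0, 0], [0, 0, 0]],
    [[0, 0, 0], [0, 0, 0]]
  ]
}}

```text
time: 13.3
eef_pos: [0.5204, -0.0276, 0.1439]
tcp_rot: [0.995, 0.095, -0.001, 0.0]
contact_force: [-3.8, -3.9, -0.6]
opening: 0.265
finger_force: 44.5
```

{"api": "step_arm", "payload": {
  "increments": [
    [[-0.8, -0.8, 0], [0, 0, 0]],
    [[0, 0, -2], [0, 0, 0]],
    [[0, 0, -2], [0, 0, 0]],
    [[0, 0, 0], [0, 0, 0]],
    [[0, 0, 0], [0, 0, 0]]
  ]
}}

```text
time: 13.72
eef_pos: [0.5203, -0.0281, 0.1402]
tcp_rot: [0.995, 0.095, 0.0, 0.0]
contact_force: [-1.3, -2.4, -0.9]
opening: 0.264
finger_force: 44.4
```

{"api": "step_arm", "payload": {
  "increments": [
    [[0, 0, -2], [0, 0, 0]],
    [[0, 0, -2], [0, 0, 0]],
    [[0, 0, 0], [0, 0, 0]],
    [[0, 0, 0], [0, 0, 0]]
  ]
}}

```text
time: 14.05
eef_pos: [0.5202, -0.0282, 0.1359]
tcp_rot: [0.995, 0.095, 0.0, 0.0]
contact_force: [-2.5, -3.3, -1.1]
opening: 0.261
finger_force: 44.1
```

Going well; continue, easing laterally.

{"api": "step_arm", "payload": {
  "increments": [
    [[-0.4, -0.6, 0], [0, 0, 0]],
    [[0, 0, -2], [0, 0, 0]],
    [[0, 0, -2], [0, 0, 0]],
    [[0, 0, -2], [0, 0, 0]],
    [[0, 0, 0], [0, 0, 0]],
    [[0, 0, 0], [0, 0, 0]]
  ]
}}

```text
time: 14.55
eef_pos: [0.52, -0.0285, 0.13]
tcp_rot: [0.995, 0.095, 0.001, -0.0]
contact_force: [0.7, -1.7, -3.5]
opening: 0.265
finger_force: 44.3
```

{"api": "step_arm", "payload": {
  "increments": [
    [[0, 0, -2], [0, 0, 0]],
    [[0, 0, -2], [0, 0, 0]],
    [[0, 0, -2], [0, 0, 0]],
    [[0, 0, 0], [0, 0, 0]],
    [[0, 0, 0], [0, 0, 0]]
  ]
}}

```text
time: 14.97
eef_pos: [0.5198, -0.0286, 0.124]
tcp_rot: [0.995, 0.095, 0.0, 0.0]
contact_force: [1.4, -1.4, -2.3]
opening: 0.263
finger_force: 44.2
```

{"api": "step_arm", "payload": {
  "increments": [
    [[0, 0, -2], [0, 0, 0]],
    [[0, 0, -2], [0, 0, 0]],
    [[0, 0, 0], [0, 0, 0]],
    [[0, 0, 0], [0, 0, 0]]
  ]
}}

```text
time: 15.3
eef_pos: [0.5197, -0.0287, 0.1201]
tcp_rot: [0.995, 0.095, 0.0, 0.0]
contact_force: [1.4, -2.1, -1.7]
opening: 0.266
finger_force: 44.2
```

{"api": "step_arm", "payload": {
  "increments": [
    [[0, 0, -2], [0, 0, 0]],
    [[0, 0, -2], [0, 0, 0]],
    [[0, 0, -2], [0, 0, 0]],
    [[0, 0, -2], [0, 0, 0]],
    [[0, 0, -2], [0, 0, 0]],
    [[0, 0, -2], [0, 0, 0]],
    [[0, 0, 0], [0, 0, 0]],
    [[0, 0, 0], [0, 0, 0]]
  ]
}}

```text
time: 15.97
eef_pos: [0.5196, -0.0286, 0.1078]
tcp_rot: [0.995, 0.095, -0.0, -0.0]
contact_force: [0.9, -2.3, -2.2]
opening: 0.268
finger_force: 44.3
```

{"api": "step_arm", "payload": {
  "increments": [
    [[0, 0, -1], [0, 0, 0]],
    [[0, 0, -1], [0, 0, 0]],
    [[0, 0, -1], [0, 0, 0]],
    [[0, 0, -1], [0, 0, 0]],
    [[0, 0, 0], [0, 0, 0]],
    [[0, 0, 0], [0, 0, 0]]
  ]
}}

```text
time: 16.47
eef_pos: [0.5196, -0.0286, 0.1042]
tcp_rot: [0.995, 0.095, -0.0, -0.0]
contact_force: [-0.4, -1.4, -1.2]
opening: 0.261
finger_force: 44.7
```

{"api": "step_arm", "payload": {
  "increments": [
    [[0, 0, -1], [0, 0, 0]],
    [[0, 0, -1], [0, 0, 0]],
    [[0, 0, 0], [0, 0, 0]],
    [[0, 0, 0], [0, 0, 0]]
  ]
}}

```text
time: 16.8
eef_pos: [0.5197, -0.0286, 0.1022]
tcp_rot: [0.995, 0.095, 0.0, -0.0]
contact_force: [0.7, -3.0, -2.2]
opening: 0.262
finger_force: 44.8
```

{"api": "step_arm", "payload": {
  "increments": [
    [[0, 0, -1], [0, 0, 0]],
    [[0, 0, -1], [0, 0, 0]],
    [[0, 0, 0], [0, 0, 0]],
    [[0, 0, 0], [0, 0, 0]]
  ]
}}

```text
time: 17.13
eef_pos: [0.5197, -0.0287, 0.1003]
tcp_rot: [0.995, 0.095, 0.0, 0.0]
contact_force: [0.5, -2.2, -1.2]
opening: 0.265
finger_force: 45.0
```

{"api": "step_arm", "payload": {
  "increments": [
    [[0, 0, -1], [0, 0, 0]],
    [[0, 0, 0], [0, 0, 0]],
    [[0, 0, 0], [0, 0, 0]]
  ]
}}

```text
time: 17.38
eef_pos: [0.5198, -0.0287, 0.1002]
tcp_rot: [0.995, 0.095, -0.0, 0.0]
contact_force: [-2.8, -1.9, 5.1]
opening: 0.265
finger_force: 46.9
```

The collar is seated (force up, TCP at 0.1002, which puts the origin at 0.086). I release.

{"api": "step_arm", "payload": {
  "increments": [
    [[0, 0, 0], [0, 0, 0]],
    [[0, 0, 0], [0, 0, 0]],
    [[0, 0, 0], [0, 0, 0]],
    [[0, 0, 0], [0, 0, 0]],
    [[0, 0, 0], [0, 0, 0]],
    [[0, 0, 0], [0, 0, 0]],
    [[0, 0, 0], [0, 0, 0]]
  ],
  "fingers": 1
}}

```text
time: 17.97
eef_pos: [0.5197, -0.0286, 0.0992]
tcp_rot: [0.995, 0.095, -0.0, -0.0]
contact_force: [-0.0, -0.1, -0.5]
opening: 0.997
finger_force: 0.0
```

{"api": "step_arm", "payload": {
  "increments": [
    [[0, 0, 10], [0, 0, 0]],
    [[0, 0, 20], [0, 0, 0]],
    [[0, 0, 30], [0, 0, 0]],
    [[0, 0, 30], [0, 0, 0]],
    [[0, 0, 30], [0, 0, 0]],
    [[0, 0, 10], [0, 0, 0]],
    [[0, 0, 0], [0, 0, 0]],
    [[0, 0, 0], [0, 0, 0]]
  ]
}}

```text
time: 18.63
eef_pos: [0.5196, -0.0286, 0.2294]
tcp_rot: [0.995, 0.095, 0.0, 0.0]
contact_force: [-0.4, 0.4, -0.3]
opening: 1.001
finger_force: 0.0
```

```bash
python3 - <<'E'
from h import *
p,r=pose();print(p,readout.get_state()['contact_force'])
cm,im=shot('wrist','w8.png'); print(proj(cm,[.519,-.028,.137]),proj(cm,[.519,-.028,.091]))
s,i2=shot('scene','s8.png');u,v=map(int,proj(s,[.519,-.028,.1]))
a=cv2.resize(im[130:270,200:360],(480,420),interpolation=cv2.INTER_CUBIC);b=cv2.resize(i2[v-40:v+30,u-25:u+25],(300,420),interpolation=cv2.INTER_CUBIC)
cv2.imwrite('pics/f8.png',np.hstack([a,b]))
E
```

```text
[ 0.51961653 -0.02861258  0.22937569] [-0.37024865  0.42309384 -0.33707356]
(np.float64(281.46314423080804), np.float64(214.92180373213077)) (np.float64(281.54410509878676), np.float64(197.9500616497712))
```

View pics/f8.png

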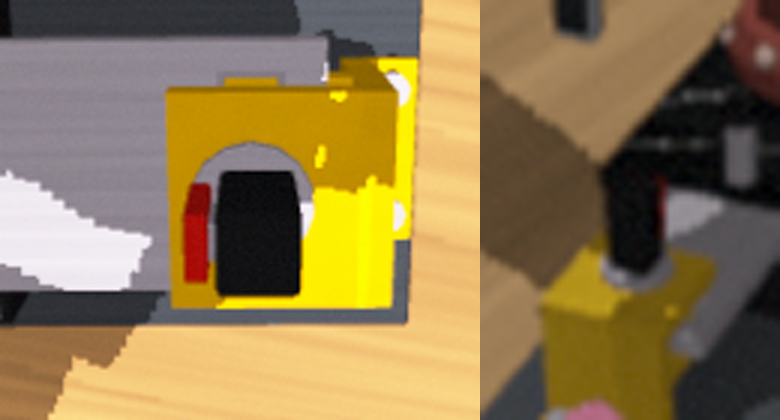

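The pin stands upright with its collar flush on the clevis. The button is out (at (197,232), with a gap to the handle) and the gripper is clear.

```bash
python3 -c "
from plant import sign_off
print(sign_off())"
```

```text
the job is handed in; nothing more can be done
None
```

The job is handed in: the carriage is home, the red-button pin sits flush in the clevis with its button out, the plain pin is still in the rack and the gripper is clear; the hand-in call gave no verdict.

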